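# Open the ratchet jar keeper

### The job

Open the jar keeper so that there is room for more jars in its row: with closed fingertips press the black release pad on the sliding jaw down and, keeping it down, push the jaw back along its toothed bar, away from the spice jars, until it stands against the wooden block at the end of the bar; then let the pad spring up and draw clear. Push gently, pinch or lift nothing, and leave the jars and the other things on the worktop standing where they are.

Things in the scene. Friction and masses are not known exactly. Their poses are not given: they have to be found in the camera images.
- keeper: Jar keeper, fixed: light wood board 430 x 116 x 12 mm with a wooden fixed end (88 mm high) at its -x end, a jar lane along its -y side and a steel bar, ratchet teeth on its underside, along its +y side (centre line y = +31 mm, z = 42 mm). Origin: centre of the board's underside, on the worktop. x runs along the bar the way the jaw opens (away from the jars), z up.
- jaw (a joint): Sliding grey jaw along the bar (m): 0 closed near the jars, 0.150 fully open against the end block. Moves along keeper +x, about 3 N friction, stays where left; at value q the middle of its pad is at keeper x = q. Unpressed, the ratchet (teeth 10 mm apart) lets it go towards the jars but not away. Its two upright walls, square to the bar, stand either side of the pad, 62 mm apart.
- release (a joint): Travel of the black release pad (m): 0 up, 0.010 fully down; up to 0.004 if the pawl rests on a tooth tip. Moves straight down, spring 3 N at the start to 7 N fully down, springs up when let go. Beyond 0.006 the pawl is free of the teeth; it must stay down while the jaw is pushed away from the jars.
- pad_top (a point): Centre of the top face of the black ribbed release pad (50 mm along the bar x 38 mm across), 70 mm above the worktop when up; moves with the jaw and the pad.
- wall_top (a point): Top middle of the jaw's thumb wall: upright, 9 mm thick along the bar, 46 mm wide, top 94 mm above the worktop, on the open side of the pad; inner face 31 mm, outer face 40 mm from the pad's middle. Push on its inner face.
- plate_top (a point): Top middle of the jaw plate: upright, 9 mm thick along the bar, 100 mm wide, top 92 mm above the worktop, on the jars' side of the pad; faces 31 and 40 mm from the pad's middle.
- end_stop (a point): Point on the face of the wooden end block (50 mm wide, top 61 mm above the worktop) that the thumb wall's outer face meets when fully open, on the bar's centre line, 50 mm above the worktop.
- jar_1: Spice jar, 45 mm wide, 106 mm high, with a red lid, loose, standing in the keeper's lane. Origin: centre of its underside.
- jar_2: Spice jar, 45 mm wide, 106 mm high, with a red lid, loose, standing in the keeper's lane. Origin: centre of its underside.
- jar_3: Spice jar, 45 mm wide, 106 mm high, with a red lid, loose, standing in the keeper's lane. Origin: centre of its underside.
- pepper_mill: Wooden pepper mill, 58 mm wide, 170 mm high, loose bystander. Origin: centre of its underside.
- honey_jar: Honey jar with dark lid, 64 mm wide, 99 mm high, loose bystander. Origin: centre of its underside.
- salt_shaker: Salt shaker, 44 mm wide, 90 mm high, loose bystander. Origin: centre of its underside.
- garlic: Garlic bulb, 60 mm, loose bystander. Origin: centre of its underside.
- tomato_tin: Food tin, 75 mm wide, 58 mm high, loose bystander. Origin: centre of its underside.

How it is judged:
On the way, in this order (a step that is already met when the one before it is completed fails the run):
1. the release pad is pressed down (beyond 6 mm) with the jaw still in the closed half of its travel (value of joint release above 0.006 m and value of joint jaw below 0.075 m), for 0.1 s.
2. the jaw is pushed back to the end block, the pad still down (value of joint jaw above 0.144 m and value of joint release above 0.005 m), for 0.05 s.
At the end, for the whole second after the job is handed in: The jaw rests within 7 mm of the end block, the release pad has sprung up, and the three jars stand upright within 30 mm of where they stood (value of joint jaw above 0.143 m and value of joint release below 0.006 m and velocity of joint jaw between -0.01 and 0.01 m/s and angle between each of jar_1, jar_2, jar_3's own z axis and vertical below 0.2 rad and distance of each of jar_1, jar_2, jar_3 from where it was at the start of the episode below 0.03 m); the robot touches nothing.
It fails at once if the jaw or its pad is forced with more than 60 N (contact force between any of the arm, the fingers and jaw above 60 N).
It fails at once if a jar is knocked over, shifted by more than 30 mm or lifted (angle between any of jar_1, jar_2, jar_3's own z axis and vertical above 0.4 rad or distance of any of jar_1, jar_2, jar_3 from where it was at the start of the episode above 0.03 m or z of any of jar_1, jar_2, jar_3 in the frame of keeper above 0.03 m).
It fails at once if another thing on the worktop is moved by more than 30 mm (distance of any of pepper_mill, honey_jar, salt_shaker, garlic, tomato_tin from where it was at the start of the episode above 0.03 m).
It also fails if it takes over 38 s, if anything falls off the work surface, if the arm or the gripper's body presses on something with over 40 N, if the wrist force passes 120 N, or if a joint passes its speed limit or range.

### The arm

A 6-joint arm with a two-finger parallel gripper is mounted at the origin on a cart in front of the work surface, level with it; the furniture and walls round the work are solid. World frame = base frame: x ahead of the robot, y to its left, z up, the work surface at z = 0. Lengths are in m, angles in rad, forces in N, time in s.
With the tool pointing down it reaches from about 0.275 to 1 m from the base axis. Payload 8.4 kg.
Tool frame: the origin (TCP) lies on the centre line of the jaws, within the pads' length; the fingertips stand 17 mm ahead of it and the grasp point (between the pads) lies 2 mm behind it (bot.tcp_to_tips is the z of the fingertips in the tool frame, in m); z points along the fingers, y is the line along which they close (so a half turn about z gives the same grasp; the last joint's range is limited). The gripper opens to 85 mm and grips with 20 to 120 N. Pads are 22 mm wide; open, the fingers measure 114 mm over their backs; the gripper's body (76 mm by 85 mm) begins 54 mm behind the grasp point. The pads swing forward as they close: fully open they stand 13 mm farther back than shut.
Start: joints at [-1.347, 0.353, 1.633, -0, 1.155, -0.002], TCP at [0.14, -0.609, 0.227] pointing down, gripper open.
Joint ranges: [-2.63, 2.63], [-0.92, 2.1], [0.06, 2.66], [-1.3, 4.44], [0, 2.69], [-3.02, 3.02]. Speed limits (rad/s): [2.22, 2.22, 2.79, 3.14, 3.14, 3.14].

### API

Orientations are given as a unit quaternion [x, y, z, w].
In Python, from workcell import bot, hand, kinematics, get_obs, vision, hand_in gives the robot as it stands. The module is installed in compiled form; this text tells all that it offers. Calls block until the motion is done:
- bot.reach(position, orientation): joint-space move of the TCP to a pose.
- bot.servo_line(position, ori=None, velocity=0.15): straight line of the TCP; ori=None keeps the orientation; velocity is the mean speed in m/s.
- bot.goto_joints(angles): joint-space move.
- hand.move_gripper(opening, strength=None): finger opening in m; strength is the grip in N (None keeps the last); returns when the fingers have stopped.
- bot.dwell(seconds).
- kinematics.solve_ik(position, orientation): joint angles nearest the present ones, or None.
- get_obs(): the state.
- vision.read_camera(name): name is "side" or "top"; returns a dict with "frame" (420x560x3 uint8, red, green, blue), "intrinsics" (3x3 intrinsics, pixels), "view" (4x4, takes a point from world to camera coordinates). Camera axes: x right, y down, z forward; pixel columns grow to the right and rows downward; lengths in m; the calibration is good to about 2 mm. A picture is of the moment at which its call begins. There is no depth.
A pose or a line that the arm cannot do raises bot.IKError and nothing moves.
- hand_in(): hands the job in; it is judged then, once.
The state is a dict: "time_s": time; "joint_pos": joint angles; "joint_vel": joint speeds; "joint_efforts": joint torques, N m; "position": TCP position; "orientation": TCP orientation; "wrist_force": force on the tool from outside, world axes, zero at the start; "ft_torque": the same for the moment, N m; "gripper_width": finger opening in m; "grip_force": force on a finger pad.
Only numpy, scipy, OpenCV 4.12 (cv2) and the standard library are available. Lean on these libraries where they do the work, as an engineer would, in place of code of your own. Each camera call takes 0.05 s, during which the arm holds its last target. There are 200 camera calls.

## Working session

There is one attempt and no reset: what is moved stays moved. The work goes in short steps, each a Python script; the robot and the scene stay as the last script left them, time stands still between calls to the robot, and variables do not carry over. Pictures are saved under pics/ and viewed, at most 10 in all, crops included, and the job is handed in when it is done.

```bash
mkdir -p pics; python3 - <<'E'
from workcell import bot, hand, kinematics, get_obs, vision
import cv2,pickle
d={}
for n in("top","side"):
    c=vision.read_camera(n); d[n]=c
    cv2.imwrite(f"pics/{n}0.png",cv2.resize(c["frame"][:,:,::-1],(784,588),interpolation=cv2.INTER_CUBIC))
    print(n,c["intrinsics"].tolist(),c["view"].round(4).tolist())
pickle.dump(d,open("cams.pkl","wb"))
o=get_obs();print(o["time_s"],o["orientation"],bot.tcp_to_tips,o["wrist_force"])
E
```

```text
top [[442.351384235503, 0.0, 276.25183222600293], [0.0, 442.351384235503, 213.37472887468627], [0.0, 0.0, 1.0]] [[0.1009, -0.9949, 0.004, -0.3431], [-0.9743, -0.0996, -0.202, 0.5319], [0.2013, 0.0165, -0.9794, 0.823], [0.0, 0.0, 0.0, 1.0]]
side [[444.48130054617275, 0.0, 275.63546754698814], [0.0, 444.48130054617275, 200.28722842444748], [0.0, 0.0, 1.0]] [[0.9453, -0.3262, -0.0023, -0.6034], [-0.2105, -0.6045, -0.7683, -0.0128], [0.2492, 0.7268, -0.6401, 0.9902], [0.0, 0.0, 0.0, 1.0]]
0.1 [ 9.93634992e-01  1.12645937e-01 -5.72745276e-05 -6.26984266e-04] 0.017 [-0.56244108 -0.54035362 -0.44352391]
```

View pics/top0.png

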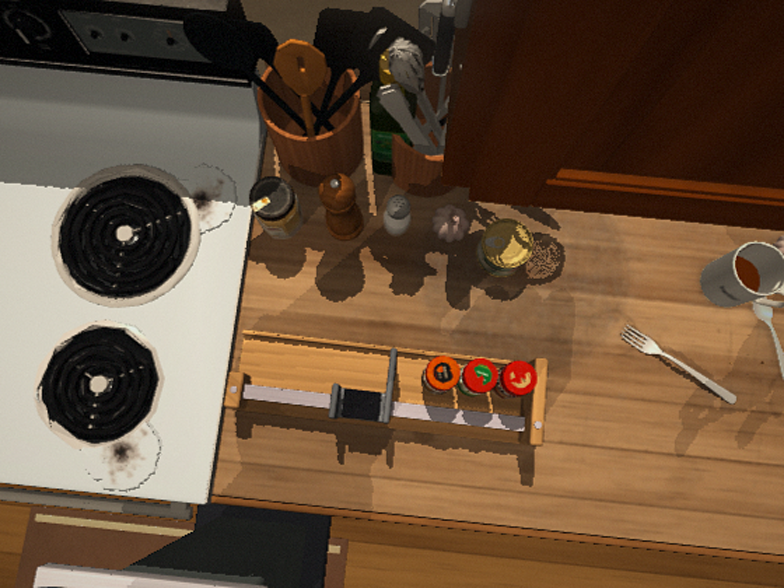

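View pics/side0.png

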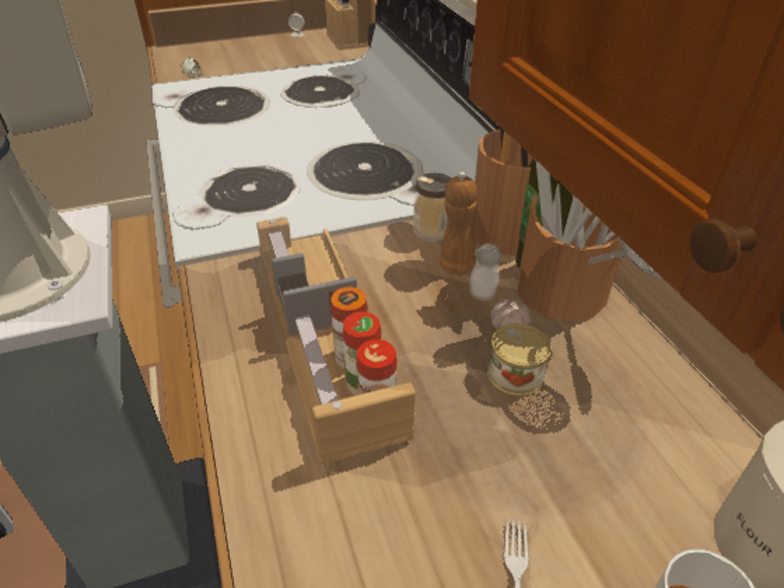

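The top view shows the keeper lying along the image's horizontal. The pad is near (361,404), the thumb wall near (335,402), the plate near (391,385), the end block at (234,389) and the jars at (442..520,376). The jaw opens to image left, which is about world +y. I'll enlarge both views.

```bash
python3 - <<'E'
import cv2,pickle
d=pickle.load(open("cams.pkl","rb"))
for n,(x0,y0,x1,y1,s) in dict(top=(155,230,315,330,5),side=(175,150,305,250,6)).items():
    f=d[n]["frame"][y0:y1,x0:x1,::-1]
    cv2.imwrite(f"pics/{n}1.png",cv2.resize(f,None,fx=s,fy=s,interpolation=cv2.INTER_CUBIC))
E
```

```text
(no output)
```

View pics/top1.png

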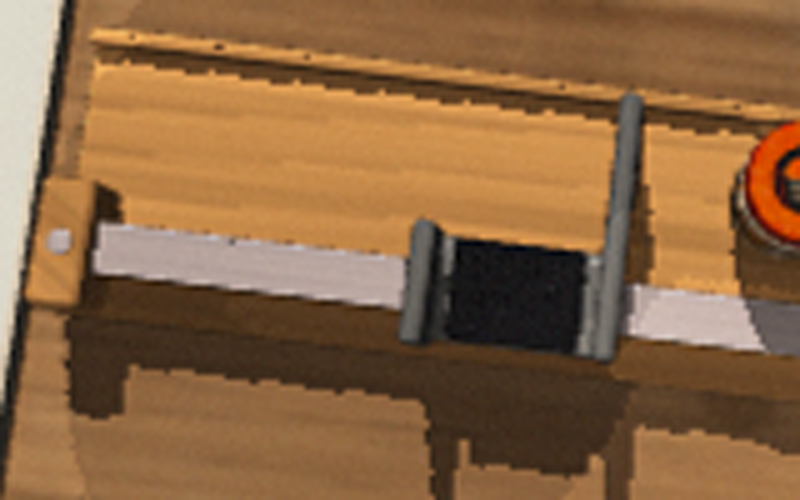

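View pics/side1.png

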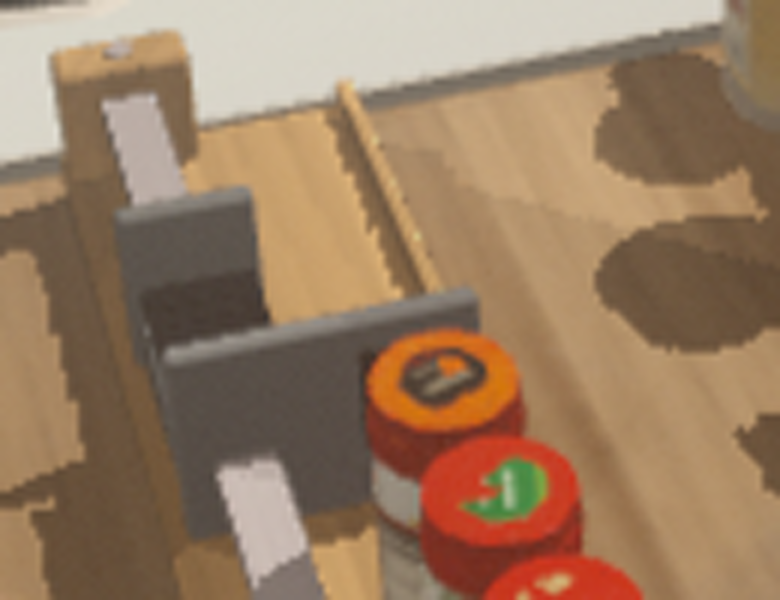

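The top crop shows the pad corners at (458,240), (585,250), (577,354) and (447,343), the wall top around (420,281), the plate ends at (632,97) and (602,358), and the block top around (62,243). In the side crop the wall top runs from (118,212) to (250,190), and the plate top from (165,355) to (478,295). I'll fit the keeper pose and q to these points.

```bash
cat > fit.py <<'E'
import numpy as np,pickle
from scipy.optimize import least_squares
d=pickle.load(open("cams.pkl","rb"))
# view, crop px, (dx, use q, y, z) ; y relative to keeper, plate centre y free
C=dict(top=(155,230,5),side=(175,150,6))
F=[("top",(458,240),-0+.025,1,.012,.070),("top",(585,250),-.025,1,.012,.070),("top",(577,354),-.025,1,.050,.070),("top",(447,343),.025,1,.050,.070),
("top",(424,222),.0355,1,.008,.094),("top",(411,342),.0355,1,.054,.094),
("top",(634,97),-.0355,1,-.050,.092),("top",(603,358),-.0355,1,.050,.092),
("top",(97,183),.190,0,.006,.061),("top",(80,307),.190,0,.056,.061),
("side",(120,212),.0355,1,.054,.094),("side",(250,191),.0355,1,.008,.094),
("side",(166,355),-.0355,1,.050,.092),("side",(477,293),-.0355,1,-.050,.092),
("side",(55,82),.190,0,.056,.061),("side",(190,61),.190,0,.006,.061)]
def pose(p,x,y,z):
    c,s=np.cos(p[2]),np.sin(p[2]); return np.array([p[0]+c*x-s*y,p[1]+s*x+c*y,z])
def res(p):
    r=[]
    for n,px,dx,u,y,z in F:
        if z==.092: y=y+p[4]
        x0,y0,s=C[n]; K=d[n]["intrinsics"]; V=d[n]["view"]
        o=np.array([(px[0]+.5)/s-.5+x0,(px[1]+.5)/s-.5+y0])
        h=K@(V[:3,:3]@pose(p,dx+u*p[3],y,z)+V[:3,3]); r.append(h[:2]/h[2]-o)
    return np.array(r).ravel()
s=least_squares(res,[.4,-.3,1.5,.02,0],loss="soft_l1")
if __name__=="__main__":
    print(s.x); print(res(s.x).reshape(-1,2).round(1).tolist())
    p=s.x; print("pad",pose(p,p[3],.031,.07),"open",pose(p,.15,.031,.07))
E
python3 fit.py
```

```text
[ 0.44395894 -0.29298531  1.55822043  0.02497877  0.00188315]
[[-0.4, -0.6], [0.5, 0.4], [-0.3, -0.0], [-0.7, -0.9], [0.2, -0.6], [-0.4, 0.6], [-0.1, -1.2], [0.0, 0.8], [0.3, -0.4], [-0.6, 1.0], [-1.1, 1.3], [0.6, 0.2], [-0.4, 0.9], [0.5, 0.1], [0.1, 0.5], [0.1, -0.1]]
pad [ 0.41327551 -0.26761868  0.07      ] open [ 0.41484772 -0.14260733  0.07      ]
```

The fit is good: residuals are at most about 1.3 px, q ≈ 0.025, and the pad is at (0.413, -0.268). Next I close the fingers, approach, and press down with force monitoring.

```bash
cat > h.py <<'E'
from workcell import bot, hand, kinematics, get_obs, vision
from fit import s,pose
import numpy as np
from scipy.spatial.transform import Rotation as R
p=s.x; q0=p[3]; yaw=p[2]
ori=(R.from_euler("z",yaw)*R.from_euler("x",np.pi)).as_quat()
P=lambda x,tip,y=.031: pose(p,x,y,tip+bot.tcp_to_tips)
def st(b=0):
    o=get_obs(); f=o["wrist_force"]-b
    kx=(o["position"][:2]-p[:2])@[np.cos(yaw),np.sin(yaw)]
    fx=f[:2]@[np.cos(yaw),np.sin(yaw)]
    print("t%.1f kx %.4f tip %.4f F"%(o["time_s"],kx,o["position"][2]-bot.tcp_to_tips),np.round(f,1),"fx %.1f"%fx); return f,fx,kx,o["position"][2]-bot.tcp_to_tips
E
python3 - <<'E'
from h import *
import cv2
hand.move_gripper(0.0,30)
bot.reach(P(q0+.010,.150),ori); st()
bot.servo_line(P(q0+.010,.078)); bot.dwell(.2)
b=get_obs()["wrist_force"]; np.save("b.npy",b); print(b,get_obs()["gripper_width"])
for i in range(8):
    z=.076-.0015*i
    bot.servo_line(P(q0+.010,z),velocity=.03); f=st(b)[0]
    if f[2]>2: break
for n in("top","side"):
    c=vision.read_camera(n)["frame"]
    x0,y0,x1,y1=(155,200,315,320) if n=="top" else (155,90,315,210+20)
    cv2.imwrite(f"pics/{n}2.png",cv2.resize(c[y0:y1,x0:x1,::-1],None,fx=4,fy=4,interpolation=cv2.INTER_CUBIC))
E
```

```text
t2.5 kx 0.0341 tip 0.1502 F [ 0.5 -0.2 -0. ] fx -0.2
[-0.35529649 -0.71141754  0.18679211] 0.00014857468718307632
t3.6 kx 0.0350 tip 0.0762 F [-0.6  1.2 -1. ] fx 1.2
t3.9 kx 0.0351 tip 0.0744 F [ 0.1  1.  -0.7] fx 1.0
t4.1 kx 0.0350 tip 0.0729 F [ 0.9  0.6 -1. ] fx 0.6
t4.3 kx 0.0350 tip 0.0714 F [ 0.4  0.8 -0.7] fx 0.8
t4.6 kx 0.0350 tip 0.0699 F [-0.5  0.7 -1.1] fx 0.7
t4.8 kx 0.0350 tip 0.0684 F [ 0.1  1.1 -0.1] fx 1.1
t5.1 kx 0.0350 tip 0.0669 F [-1.   0.6 -0.2] fx 0.5
t5.3 kx 0.0350 tip 0.0654 F [ 0.7  0.  -0.4] fx 0.0
```

View pics/side2.png

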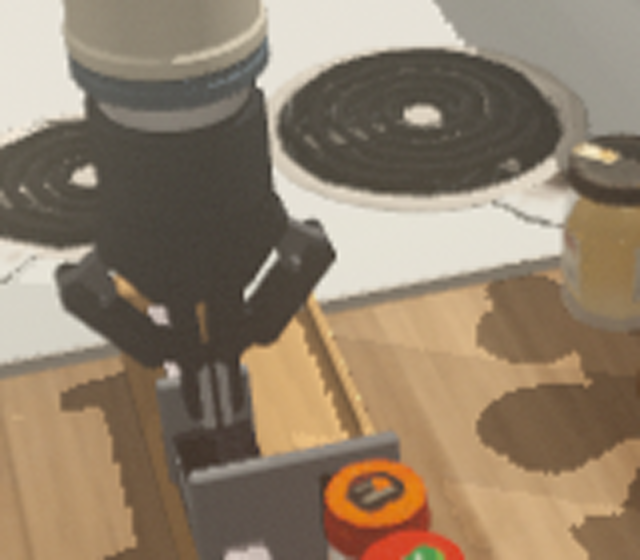

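The fingertips are between the walls and over the pad, but there is no contact force yet. I continue down, averaging the force.

```bash
python3 - <<'E'
from h import *
b=np.load("b.npy")
def fav(n=5):
    v=[]
    for _ in range(n): bot.dwell(.02); v.append(get_obs()["wrist_force"]-b)
    return np.mean(v,0).round(2)
print(fav())
for i in range(8):
    z=.0645-.001*i
    bot.servo_line(P(q0+.010,z),velocity=.03); f=fav(); print("%.4f"%(get_obs()["position"][2]-bot.tcp_to_tips),f)
    if f[2]>2: break
E
```

```text
[ 0.15  0.66 -0.29]
0.0645 [ 0.21  0.94 -0.51]
0.0635 [ 0.47  0.63 -0.03]
0.0625 [ 0.59  0.52 -0.12]
0.0615 [0.36 0.81 0.04]
0.0605 [ 0.65  0.68 -0.5 ]
0.0595 [ 0.74  0.64 -0.19]
0.0585 [ 0.13  0.95 -0.01]
0.0575 [ 0.77  0.46 -0.04]
```

```bash
python3 - <<'E'
from h import *
import cv2
a=[]
for n in("top","side"):
    c=vision.read_camera(n)["frame"]
    x0,y0=(190,220) if n=="top" else (165,165)
    a.append(cv2.resize(c[y0:y0+80,x0:x0+100,::-1],None,fx=4,fy=5,interpolation=cv2.INTER_CUBIC))
cv2.imwrite("pics/both3.png",np.hstack(a))
print(bot.tcp_to_tips,get_obs()["joint_efforts"],get_obs()["wrist_force"],get_obs()["gripper_width"])
E
```

```text
0.017 [-7.13518675e-04 -4.95530248e+01 -2.30931383e+01 -9.55702922e-05
  1.41089236e-03  3.70550481e-05] [-0.16064927  0.10044233 -0.55763625] 0.00012721896932287174
```

View pics/both3.png

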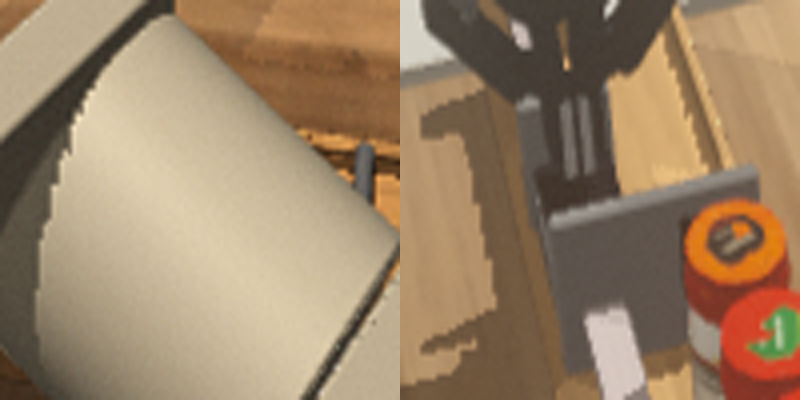

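```bash
python3 - <<'E'
from h import *
from fit import d
K=d["side"]["intrinsics"];V=d["side"]["view"]
def pr(X): 
    h=K@(V[:3,:3]@X+V[:3,3]); u=h[:2]/h[2]; return ((u+.5-[165,165])*[4,5]+[400,0]).round(0)
for z in(.0575,.065,.07,.08,.09): print(z,pr(pose(p,q0+.010-.011,.031,z)),pr(pose(p,q0+.010-.011,.031-.0145,z)))
print("pad corners",[pr(pose(p,q0+a,y,.07)) for a in(-.025,.025) for y in(.012,.05)])
print("plate inner top",pr(pose(p,q0-.031,.05,.092)),pr(pose(p,q0-.031,.012,.092)))
o=get_obs(); print(o["position"],P(q0+.010,.0575))
E
```

```text
0.0575 [586. 226.] [615. 219.]
0.065 [584. 212.] [614. 204.]
0.07 [583. 202.] [613. 194.]
0.08 [581. 182.] [611. 174.]
0.09 [579. 162.] [609. 154.]
pad corners [array([634., 231.]), array([554., 252.]), array([610., 151.]), array([534., 171.])]
plate inner top [551. 217.] [633. 196.]
[ 0.41344399 -0.25765204  0.0745376 ] [ 0.41340127 -0.25761947  0.0745    ]
```

The pad still looks up and there is no force, so the real tips must be a little higher than nominal. I continue down in guarded 1 mm steps.

```bash
python3 - <<'E'
from h import *
b=np.load("b.npy")
def fav(n=4):
    v=[]
    for _ in range(n): bot.dwell(.02); v.append(get_obs()["wrist_force"]-b)
    return np.mean(v,0).round(2)
for i in range(12):
    z=.0565-.001*i
    bot.servo_line(P(q0+.010,z),velocity=.03); f=fav(); print("%.4f"%(get_obs()["position"][2]-bot.tcp_to_tips),f)
    if f[2]>1.8: break
print(get_obs()["time_s"])
E
```

```text
0.0565 [0.4  0.64 0.29]
0.0555 [ 0.13  0.77 -0.38]
0.0545 [ 0.59  0.27 -0.39]
0.0535 [ 0.27  0.58 -0.06]
0.0525 [ 0.47  0.78 -0.29]
0.0515 [ 0.44  0.66 -0.43]
0.0505 [ 0.16  0.38 -0.12]
0.0495 [-0.    0.64 -0.27]
0.0486 [-0.16  1.08  2.56]
11.15
```

```bash
python3 - <<'E'
from h import *
import cv2
c=vision.read_camera("side")["frame"][140:225,175:275,::-1]
c=cv2.convertScaleAbs(c,alpha=1.8,beta=10)
cv2.imwrite("pics/side4.png",cv2.resize(c,None,fx=7,fy=7,interpolation=cv2.INTER_CUBIC))
E
```

```text
(no output)
```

View pics/side4.png

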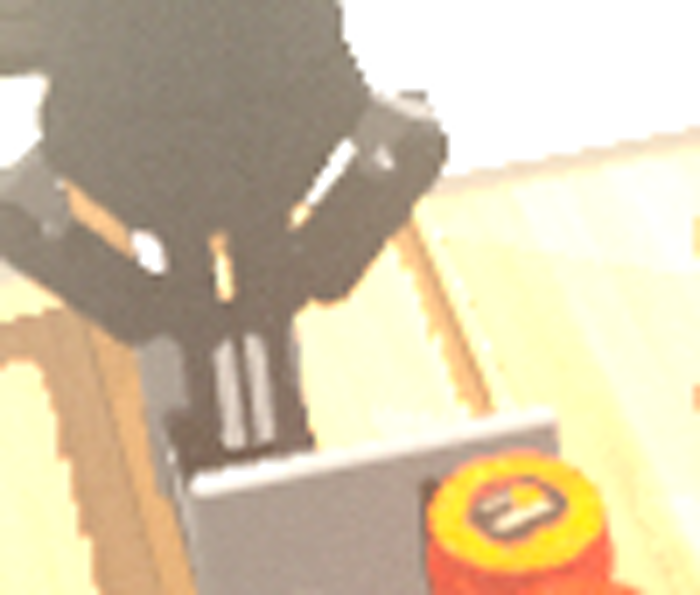

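The light finger-pad ends at (245,445) reproject to z ≈ 0.07. The fingertips are therefore on the pad top, about 21 mm higher than nominal. The ~3 N spring preload agrees. I press 8 mm from here.

```bash
cat >> h.py <<'E'
b=np.load("b.npy")
def fav(n=4):
    v=[]
    for _ in range(n): bot.dwell(.02); v.append(get_obs()["wrist_force"]-b)
    return np.mean(v,0).round(2)
E
python3 - <<'E'
from h import *
for z in (.0466,.0446,.0426,.0412):
    bot.servo_line(P(q0+.010,z),velocity=.03); f=fav(); print("%.4f"%(get_obs()["position"][2]-bot.tcp_to_tips),f)
    if f[2]>9: break
st(b)
E
```

```text
0.0466 [-0.15  0.21  3.93]
0.0446 [0.57 0.27 3.97]
0.0427 [0.3  0.32 5.21]
0.0414 [-0.04  0.42  5.24]
t12.5 kx 0.0349 tip 0.0414 F [0.2 0.2 5.9] fx 0.2
```

Release force 5–6 N matches about 7 mm of travel. Now I push along the bar with monitoring.

```bash
python3 - <<'E'
from h import *
Z=.0406
bot.servo_line(P(q0+.010,Z),velocity=.03); bot.dwell(.1); st(b)
for x in (.045,.055,.075,.100,.125,.150,.160):
    bot.servo_line(P(x,Z),velocity=.04); f,fx,kx,_=st(b)
    if fx<-15 or f[2]>15 or f[2]<3: print("stop"); break
else:
    x=.160
    while x<.178:
        x+=.002; bot.servo_line(P(x,Z),velocity=.03); f,fx,kx,_=st(b)
        if fx<-12: break
    bot.dwell(.15); st(b)
E
```

```text
t12.8 kx 0.0349 tip 0.0408 F [-0.3  0.9  5.8] fx 0.9
t13.2 kx 0.0450 tip 0.0408 F [0.6 0.1 5.6] fx 0.1
t13.6 kx 0.0550 tip 0.0408 F [0.6 1.6 6. ] fx 1.6
t14.3 kx 0.0749 tip 0.0409 F [0.8 0.6 6. ] fx 0.7
t15.0 kx 0.0999 tip 0.0408 F [0.9 0.1 4.8] fx 0.1
t15.8 kx 0.1249 tip 0.0409 F [1.2 0.2 6.5] fx 0.2
t16.6 kx 0.1499 tip 0.0409 F [1.  0.5 6.2] fx 0.5
t17.0 kx 0.1600 tip 0.0409 F [1.5 0.9 4.8] fx 0.9
t17.2 kx 0.1617 tip 0.0409 F [ 0.8 -1.8  5.8] fx -1.8
t17.5 kx 0.1637 tip 0.0409 F [ 0.4 -1.9  5.9] fx -1.9
t17.7 kx 0.1656 tip 0.0409 F [ 0.5 -1.1  6.1] fx -1.1
t18.0 kx 0.1676 tip 0.0409 F [-0.2 -2.3  5. ] fx -2.3
t18.2 kx 0.1684 tip 0.0410 F [ -1.4 -13.9   4. ] fx -13.9
t18.4 kx 0.1684 tip 0.0410 F [ -1.2 -13.5   4.1] fx -13.5
```

```bash
python3 - <<'E'
from h import *
import cv2
c=vision.read_camera("side")["frame"][130:230,170:300,::-1]
c=cv2.convertScaleAbs(c,alpha=1.4,beta=5)
cv2.imwrite("pics/side5.png",cv2.resize(c,None,fx=6,fy=6,interpolation=cv2.INTER_CUBIC))
from fit import d
K=d["side"]["intrinsics"];V=d["side"]["view"]
for q in(.14,.15):
  for y in(.052,-.048):
    h=K@(V[:3,:3]@pose(p,q-.0355,y,.092)+V[:3,3]); print(q,y,((h[:2]/h[2]+.5-[170,130])*6).round())
E
```

```text
0.14 0.052 [127. 267.]
0.14 -0.048 [417. 212.]
0.15 0.052 [122. 250.]
0.15 -0.048 [409. 196.]
```

View pics/side5.png

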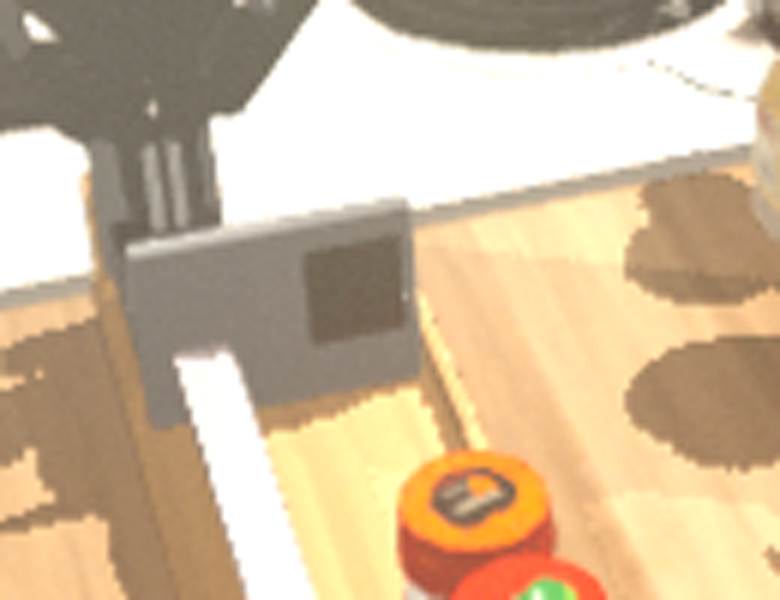

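The plate ends at (125,248) and (408,200) match q ≈ 0.149–0.150, so the jaw is against the block. I lift straight up while still lightly pushing, so the jaw isn't dragged back, and then draw clear.

```bash
python3 - <<'E'
from h import *
import cv2
bot.servo_line(P(.169,.056),velocity=.04); st(b)
bot.servo_line(P(.160,.060),velocity=.04); st(b)
bot.servo_line(P(.160,.150),velocity=.1); st(b)
bot.goto_joints([-1.347, 0.353, 1.633, 0, 1.155, -0.002]); bot.dwell(.3); st(b)
a=[]
for n,x0,y0 in(("top",155,230),("side",170,130)):
    c=vision.read_camera(n)["frame"]
    a.append(cv2.resize(c[y0:y0+110,x0:x0+130,::-1],None,fx=3,fy=3,interpolation=cv2.INTER_CUBIC))
cv2.imwrite("pics/fin.png",np.hstack(a))
E
```

```text
t19.0 kx 0.1683 tip 0.0562 F [-1.6 -5.7  4.6] fx -5.7
t19.4 kx 0.1599 tip 0.0600 F [ 0.6  1.6 -0. ] fx 1.6
t20.4 kx 0.1602 tip 0.1495 F [0.3 0.1 0.4] fx 0.1
t22.7 kx -0.3200 tip 0.2103 F [-0.7  1.  -0.3] fx 1.0
```

View pics/fin.png

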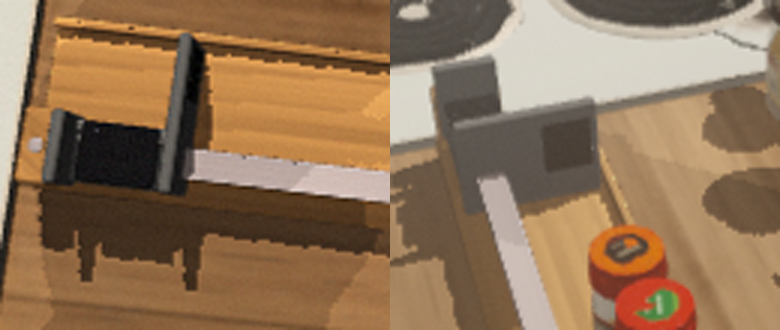

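The jaw stands against the end block, with the wall at (60,147) touching the block in the top view. The pad is clear, the jars visible in the crop are still standing in the lane, and the robot is well away.

```bash
python3 -c "
from workcell import hand_in; print(hand_in())"
```

```text
the job is handed in; nothing more can be done
None
```

The jar keeper is open: the jaw stands against the end block, nothing touches the release pad any more, the two jars in the last picture still stand in the lane, and the job was handed in at about 23 s (no verdict was returned).

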